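# Open the squeeze-and-turn tub

### The arm

A 6-joint arm with a two-finger parallel gripper is mounted at the origin on the work surface. World frame = base frame: x ahead of the robot, y to its left, z up, the work surface at z = 0. Lengths are in m, angles in rad, forces in N, time in s.
With the tool pointing down it reaches from about 0.3 to 0.75 m from the base axis. Payload 8.5 kg.
Tool frame: the origin (TCP) lies at the very end of the fingers, on their centre line; the grasp point (between the pads) lies 19 mm behind it; z points along the fingers, y is the line along which they close (so a half turn about z gives the same grasp; the last joint's range is limited). The gripper opens to 85 mm and grips with 20 to 120 N. Pads are 22 mm wide; open, the fingers measure 114 mm over their backs; the gripper's body (76 mm by 85 mm) begins 54 mm behind the grasp point. The pads swing forward as they close: fully open they stand 13 mm farther back than shut.
Start: joints at [-0.215, 0.381, 1.297, -0, 1.464, -0.215], TCP at [0.55, 0, 0.231] pointing down, gripper open.
Joint ranges: [-3.11, 3.11], [-0.89, 2.33], [0.22, 2.48], [-1.42, 4.56], [0.17, 2.85], [-2.88, 2.88]. Speed limits (rad/s): [2.39, 2.39, 3.14, 3.14, 3.14, 3.14].

### API

Orientations are given as a rotation vector (axis times angle).
In Python, from workcell import manip, eoat, solver, readout, viewer, workorder gives the robot as it stands. Calls block until the motion is done:
- manip.movep(position, orientation): joint-space move of the TCP to a pose.
- manip.line_to(position, attitude=None, speed=0.15): straight line of the TCP; attitude=None keeps the orientation; speed is the mean speed in m/s.
- manip.goto_joints(angles): joint-space move.
- eoat.gripper_open() and eoat.clamp(strength=None): open the fingers fully, or close them until they stop; strength is the grip in N (None keeps the last).
- manip.wait(seconds).
- solver.inverse_kinematics(position, orientation): joint angles nearest the present ones, or None.
- readout.get_state(): the state.
- viewer.capture(name): name is "scene" or "side" or "wrist"; returns (picture, depth): 384x512x3 uint8, red, green, blue; 384x512 float32, m along the optical axis (not along the pixel's ray), 0 where there is no reading.
- viewer.camera_info(name): a dict with "fx", "fy", "cx", "cy" (pixels), "cam_to_world" (4x4, takes a point from camera to world coordinates); the wrist camera has in their place "hand_eye" (4x4, takes a point from camera to tool coordinates, whose origin is the TCP and whose axes are the flange's). Camera axes: x right, y down, z forward; pixel columns grow to the right and rows downward; lengths in m; the calibration is good to about 2 mm. The wrist camera is an equidistant fisheye: a pixel r from the principal point sees the ray r / f radians off the axis. A picture is of the moment at which its call begins: read the wrist's pose just before it. camera_info takes no time and is no camera call.
A pose or a line that the arm cannot do raises manip.MotionError and nothing moves.
- workorder.hand_in(): hands the job in; it is judged then, once.
The state is a dict: "time_s": time; "joint_pos": joint angles; "joint_velocities": joint speeds; "joint_efforts": joint torques, N m; "tool_pos": TCP position; "ee_rot": TCP orientation; "force": force on the tool from outside, world axes, zero at the start; "moment": the same for the moment, N m; "opening": finger opening in m; "gripper_force": force on a finger pad.
Only numpy, scipy, OpenCV 4.12 (cv2) and the standard library are available. Lean on these libraries where they do the work, as an engineer would, in place of code of your own. Each camera call takes 0.05 s, during which the arm holds its last target. There are 200 camera calls.

### The job

Open the dishwasher-tablet tub that has a squeeze tab on either side of its cap: squeeze both tabs in, keep them squeezed while you turn the cap anticlockwise (seen from above) until it comes free, and lift it off the neck. Then set the cap down, without dropping it, right way up and flat inside the wooden tray, and let go of it. Leave the mug on the tray and the tub with the plain cap where they stand.

Things in the scene. Friction and masses are not known exactly. Their poses are not given: they have to be found in the camera images.
- tub: White round tub with a paper band, 96 mm in diameter, fixed to the counter in a dark round holder (120 mm across, 20 mm high). Origin: centre of the underside, on the counter; z up. Flat shoulder 100 mm up; on it a notched collar, 10 mm high and 75 mm across, surrounds the foot of the cap, with notches at the tub's +y and -y. Closed: the cap's axes lie along the tub's.
- neck_top (a point): Centre of the flat top of the tub's neck (32 mm in diameter), 134 mm above the counter. Two lugs on the neck hold the cap down: turned anticlockwise from above, it is free between about 55 and 110 degrees (aim for 80) and lifts straight off; raised 45 mm it is clear of the neck. It cannot turn clockwise. Sideways play about 1.3 mm.
- cap: Grey round cap, 51 mm in diameter, 44 mm tall, about 84 g, hollow, flat top. Origin: centre of its lower rim (102 mm above the counter when closed); z up through the top. Two ribbed squeeze tabs at its +y and -y, 20 mm wide, 10 to 42 mm above the rim: 64 mm across at rest, 52 mm with both fully in. It stands stably on its lower rim.
- cap_grip (a point): Point on the cap's axis, 32 mm above its lower rim: the height at which to grip the two tabs, closing along the cap's y axis, with the fingertips clear above the collar (collar top 8 mm above the cap's rim). Below each tab a 10 mm wide foot, reaching 34 mm from the axis at rest, sits in a collar notch and blocks turning until the tab is pushed in about 5 mm.
- tab_left (a joint): How far the tab on the cap's +y side is pushed in: 0 at rest, 0.006 m fully in. Sprung: about 6 N to start, 10 N fully in; springs back when let go.
- tab_right (a joint): The same for the tab on the cap's -y side.
- tray: Flat wooden tray, fixed, 260 mm (its x) by 170 mm (its y), walls 6 mm thick and 15 mm high, floor 6 mm above the counter. Origin: centre of its underside. The mug stands on its -x half, about 70 mm from the centre; the +x half is free (a good place for the cap: 60 mm from the centre along +x).
- mug: White mug, 80 mm in diameter, 90 mm tall, with a handle, standing on the tray's -x half. Origin: centre of its underside. To be left alone.
- plain_tub: A loose tub of the same body with a plain round grey cap without tabs (60 mm in diameter), 142 mm tall in all, 0.9 kg. Origin: centre of its underside. Not to be opened or moved.
There are look-alikes about, which are no part of the job. What is shaped like the tub but orange or yellow is not meant.

How it is judged:
On the way, in this order (a step that is already met when the one before it is completed fails the run):
1. both tabs are squeezed in while the cap is still on the neck, unturned (value of joint each of tab_left, tab_right above 0.004 m and horizontal distance between cap and neck_top below 0.006 m and z of cap in the frame of tub below 0.112 m and angle between the x axis of cap and the x axis of tub, either way round below 0.3 rad), for 0.1 s.
2. the cap has been turned by more than 45 degrees on the neck with both tabs squeezed (value of joint each of tab_left, tab_right above 0.004 m and horizontal distance between cap and neck_top below 0.006 m and z of cap in the frame of tub below 0.112 m and angle between the x axis of cap and the x axis of tub, either way round above 0.79 rad), for 0.05 s.
3. the cap is lifted clear of the neck in the fingers (z of cap in the frame of tub above 0.137 m and contact force between the fingers and cap above 0.3 N), for 0.1 s.
At the end, for the whole second after the job is handed in: The cap stands at rest, right way up (within 0.1 rad), flat on the tray's floor inside its walls (its lower rim 2 to 10 mm above the counter), with both tabs sprung back out (less than 2 mm in) (x of cap in the frame of tray between -0.125 and 0.125 m and y of cap in the frame of tray between -0.08 and 0.08 m and z of cap in the frame of tray between 0.002 and 0.01 m and angle between cap's own z axis and vertical below 0.1 rad and linear speed of cap below 0.02 m/s and value of joint each of tab_left, tab_right below 0.002 m); the robot touches nothing.
It fails at once if the mug is moved more than 20 mm (distance of mug from where it was at the start of the episode above 0.02 m).
It fails at once if the plain tub is moved more than 20 mm (distance of plain_tub from where it was at the start of the episode above 0.02 m).
It fails at once if the cap is dropped (falls faster than 0.5 m/s out of the fingers, a drop of more than about 12 mm) (linear speed of cap above 0.5 m/s and contact force between the fingers and cap below 0.05 N).
It also fails if it takes over 48 s, if anything falls off the work surface, if the arm or the gripper's body presses on something with over 40 N, if the wrist force passes 120 N, or if a joint passes its speed limit or range.

## Working session

There is one attempt and no reset: what is moved stays moved. The work goes in short steps, each a Python script; the robot and the scene stay as the last script left them, time stands still between calls to the robot, and variables do not carry over. Pictures are saved under pics/ and viewed, at most 10 in all, crops included, and the job is handed in when it is done.

```bash
mkdir -p pics; ls; python3 - <<'E'
from workcell import viewer,readout
import cv2,numpy as np
ims=[]
for n in("scene","side"):
    im,d=viewer.capture(n);np.savez(n,im=im,d=d)
    print(n,viewer.camera_info(n));ims.append(im)
    cv2.imwrite(f"pics/{n}.png",im[:,:,::-1])
print(readout.get_state())
print(viewer.camera_info("wrist"))
E
```

```text
pics
scene {'fx': 474.33963454206224, 'fy': 474.33963454206224, 'cx': 253.31695270981209, 'cy': 188.89149872911693, 'cam_to_world': array([[ 0.86976305,  0.36549712, -0.33154802,  0.80785091],
       [ 0.49319968, -0.62163433,  0.60854321, -0.64007016],
       [ 0.01631916, -0.69280778, -0.72093763,  0.95939646],
       [ 0.        ,  0.        ,  0.        ,  1.        ]])}
side {'fx': 495.00051566865193, 'fy': 495.00051566865193, 'cx': 253.78337697232993, 'cy': 194.40584548323991, 'cam_to_world': array([[ 0.98188351, -0.08950543,  0.16701361,  0.25182435],
       [-0.1894489 , -0.48104448,  0.85598208, -0.97606518],
       [ 0.00372593, -0.87211524, -0.48928635,  0.67843164],
       [ 0.        ,  0.        ,  0.        ,  1.        ]])}
{'time_s': 0.1, 'joint_pos': array([-2.15320016e-01,  3.81110336e-01,  1.29815600e+00,  1.44962965e-05,
        1.46362932e+00, -2.15305262e-01]), 'joint_velocities': array([ 3.16326770e-04, -2.30137361e-03, -2.66944387e-03, -5.10260147e-04,
        1.10916321e-03, -2.14772004e-05]), 'joint_efforts': array([ 3.76895419e-03, -4.49219084e+01, -2.31655884e+01, -2.33104493e-04,
        3.63802450e-03,  7.57992581e-06]), 'tool_pos': array([5.49732204e-01, 4.90247585e-05, 2.30793118e-01]), 'ee_rot': array([-2.22067829e+00, -2.22064206e+00,  1.08520777e-03]), 'force': array([-0.16322107, -0.22642454, -0.01775542]), 'moment': array([0.00892574, 0.01306073, 0.0373458 ]), 'gripper_force': 0.0, 'opening': 0.08530541140886405}
{'fx': 297.3186396354542, 'fy': 297.3186396354542, 'cx': 257.98621279147403, 'cy': 190.3809003503462, 'hand_eye': array([[-5.17486381e-04, -9.53458885e-01, -3.01522615e-01,
         7.78512767e-02],
       [ 9.99999865e-01, -4.77949518e-04, -2.04897055e-04,
         1.14155787e-04],
       [ 5.12483285e-05, -3.01522680e-01,  9.53459003e-01,
        -1.41799486e-01],
       [ 0.00000000e+00,  0.00000000e+00,  0.00000000e+00,
         1.00000000e+00]])}
```

View pics/scene.png

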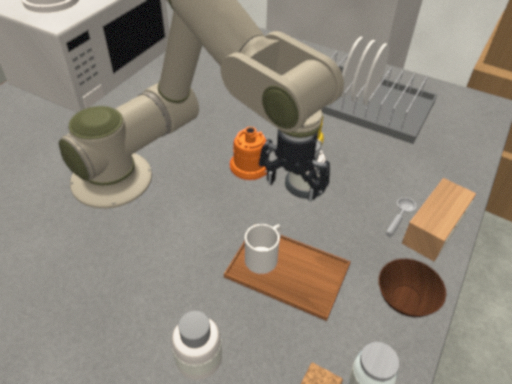

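View pics/side.png

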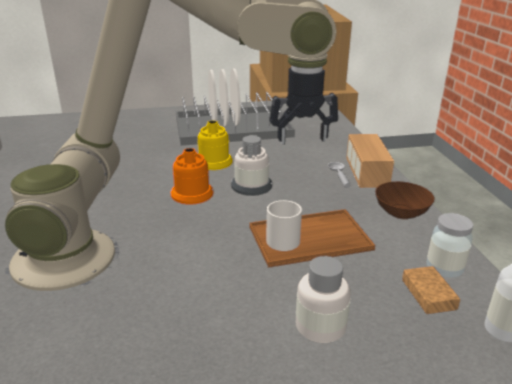

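The side view shows the look-alikes: orange tub (190,178), yellow tub (213,145), plain tub without holder (322,300), glass jar (450,240) and a bottle (505,300). The tub in the dark round holder at (252,165), with its cap at (252,146), is the one I want. In the scene view it is hidden by the gripper; the tray is at (290,275) and the mug at (262,248).

```bash
cat > h.py <<'E'
import numpy as np,cv2
from scipy.spatial.transform import Rotation as R
from workcell import manip,eoat,solver,readout,viewer,workorder
def rays(n,uv,T=None):
    c=viewer.camera_info(n);uv=np.atleast_2d(uv).astype(float)
    p=(uv-[c["cx"],c["cy"]])/c["fx"]
    if n=="wrist":
        r=np.linalg.norm(p,axis=1,keepdims=True)+1e-12
        d=np.c_[p/r*np.sin(r),np.cos(r)];T=T@c["hand_eye"]
    else: d=np.c_[p,np.ones(len(p))];T=c["cam_to_world"]
    return T[:3,3],d@T[:3,:3].T
def onz(n,uv,z,T=None):
    o,d=rays(n,uv,T);return o+d*((z-o[2])/d[:,2:])
def tool():
    s=readout.get_state();T=np.eye(4);T[:3,:3]=R.from_rotvec(s["ee_rot"]).as_matrix();T[:3,3]=s["tool_pos"];return T
def down(yaw): # tool z down; tool y axis (closing) at angle yaw from world +x
    y=np.array([np.cos(yaw),np.sin(yaw),0]);z=np.array([0,0,-1.]);x=np.cross(y,z)
    return R.from_matrix(np.c_[x,y,z]).as_rotvec()
E
python3 - <<'E'
from h import *
print("cap top guess",onz("side",[[252,141]],.146), "plain",onz("side",[[325,268]],.142))
im=np.load("side.npz")["im"]
c=cv2.resize(im[120:210,200:300],None,fx=6,fy=6,interpolation=cv2.INTER_CUBIC);cv2.imwrite("pics/c1.png",c[:,:,::-1])
for n in("scene","side"):
    im=np.load(n+".npz")["im"];hsv=cv2.cvtColor(im,cv2.COLOR_RGB2HSV)
    m=cv2.inRange(hsv,(3,90,40),(18,220,200))
    k,l,s,ce=cv2.connectedComponentsWithStats(m)
    for i in range(1,k):
        if s[i,4]>1500:
            print(n,s[i],ce[i])
    i=l[290,310] if n=="scene" else l[240,340]
    pts=cv2.findNonZero((l==i).astype(np.uint8)*255)
    h=cv2.convexHull(pts);q=cv2.approxPolyDP(h,8,True)[:,0];print(q.tolist());print(onz(n,q,.015).round(3))
E
```

```text
cap top guess [[0.48507291 0.24797393 0.146     ]] plain [[ 0.50769293 -0.3192384   0.142     ]]
scene [ 468    0   44   99 2377] [496.14009255  60.04585612]
scene [ 224  236  126   84 5318] [295.39206469 276.59778112]
scene [ 379  259   67   57 2912] [411.52300824 287.35336538]
[[349, 261], [326, 319], [224, 276], [243, 243], [281, 236]]
[[ 0.692  0.064  0.015]
 [ 0.706 -0.106  0.015]
 [ 0.454 -0.124  0.015]
 [ 0.443 -0.018  0.015]
 [ 0.515  0.049  0.015]]
side [ 457    0   55   42 1529] [483.86200131  17.83584042]
side [ 323    5   35  119 2052] [339.6754386  67.3460039]
side [ 450   30   62   57 1928] [480.24221992  57.44553942]
side [ 251   51   40   50 1545] [270.05113269  75.63236246]
side [ 444   65   68   72 2031] [476.55539143  96.96061054]
side [ 436   98   76   77 2578] [471.63382467 136.33553142]
side [ 349  134   85   84 2964] [388.28441296 181.49561404]
side [ 250  209  125   58 3686] [316.88741183 238.25664677]
side [ 403  267   57   47 1723] [430.45966338 289.66163668]
[[374, 248], [268, 266], [250, 223], [344, 209]]
[[ 0.702 -0.113  0.015]
 [ 0.448 -0.134  0.015]
 [ 0.442  0.044  0.015]
 [ 0.695  0.065  0.015]]
```

View pics/c1.png

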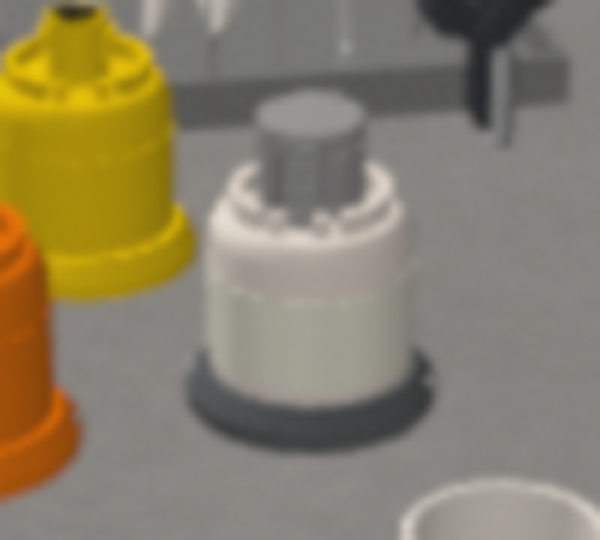

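The crop confirms it: a grey cap with a ribbed tab inside a notched white collar, on a white tub in a dark holder. Next I'll move above it and look with the wrist camera.

```bash
python3 - <<'E'
from h import *
manip.movep([.485,.248,.27],down(0))
T=tool();im,d=viewer.capture("wrist");np.savez("w1",im=im,T=T,d=d)
cv2.imwrite("pics/w1.png",cv2.resize(im,(768,576),interpolation=cv2.INTER_CUBIC)[:,:,::-1])
im,d=viewer.capture("scene");np.savez("scene2",im=im,d=d)
print(readout.get_state()["time_s"],T.round(3))
E
```

```text
1.2167 [[ 0.001  1.    -0.     0.485]
 [ 1.    -0.001 -0.001  0.247]
 [-0.001 -0.    -1.     0.27 ]
 [ 0.     0.     0.     1.   ]]
```

View pics/w1.png

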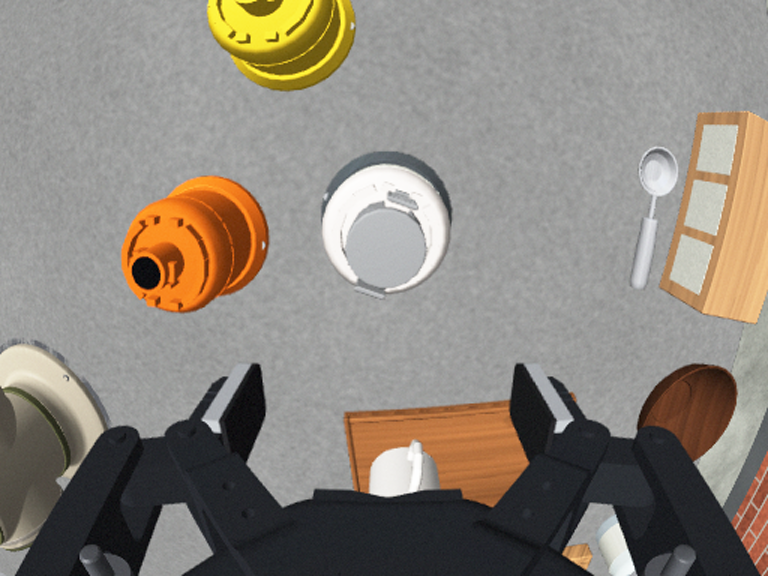

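The wrist view shows the cap disc at (385,247) and the tabs at about (402,199) and (369,292). The orange tub is at left (180,245) and the yellow one above (280,40). Next I'll measure the cap centre and the tab direction.

```bash
python3 - <<'E'
from h import *
z=np.load("w1.npz");im=z["im"];T=z["T"]
g=cv2.cvtColor(im,cv2.COLOR_RGB2GRAY)
x0,y0=205,95
cv2.imwrite("pics/w1c.png",cv2.resize(im[y0:y0+110,x0:x0+110],None,fx=5.4545,fy=5.4545,interpolation=cv2.INTER_CUBIC)[:,:,::-1])
print(g[165,220:300].tolist())
v=int(np.median(g[160:170,252:262]));m=cv2.inRange(g,v-12,v+12)
m=cv2.morphologyEx(m,cv2.MORPH_OPEN,np.ones((5,5),np.uint8))
k,l,s,c=cv2.connectedComponentsWithStats(m);i=l[165,257];print(v,s[i],c[i])
cn=max(cv2.findContours((l==i).astype(np.uint8),0,cv2.CHAIN_APPROX_NONE)[0],key=cv2.contourArea)[:,0]
P=onz("wrist",cn,.146,T)[:,:2]
(cx,cy),r=cv2.minEnclosingCircle(P.astype(np.float32)*1000);print("enclosing",cx,cy,r)
A=np.c_[2*P,np.ones(len(P))];s=np.linalg.lstsq(A,(P**2).sum(1),rcond=None)[0];print("fit",s[:2],np.sqrt(s[2]+s[:2]@s[:2]))
t=onz("wrist",np.array([[402,199],[369,292]])/1.5,.144,T);print(t)
E
```

```text
[245, 247, 247, 248, 247, 247, 247, 233, 150, 200, 191, 190, 186, 189, 186, 186, 186, 186, 188, 187, 187, 186, 189, 184, 184, 188, 188, 187, 187, 185, 189, 188, 183, 184, 184, 185, 183, 186, 186, 184, 185, 186, 187, 185, 185, 185, 182, 186, 185, 186, 182, 184, 184, 185, 181, 183, 184, 183, 184, 183, 183, 182, 182, 170, 171, 213, 230, 244, 247, 247, 247, 247, 247, 240, 221, 184, 140, 125, 128, 153]
186 [ 231  141   52   51 2096] [256.74570611 165.5653626 ]
enclosing 484.0501708984375 264.4367980957031 24.588939666748047
fit [0.4842483  0.26433961] 0.023578374734993635
[[0.49446026 0.2948181  0.144     ]
 [0.47400293 0.23610979 0.144     ]]
```

View pics/w1c.png

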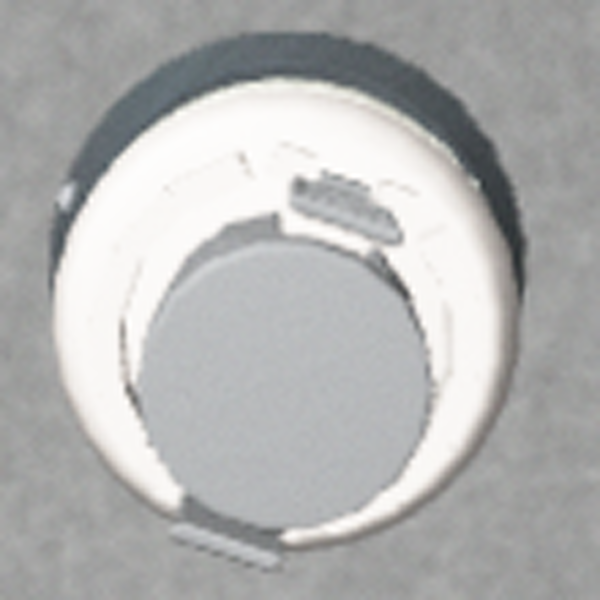

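```bash
python3 - <<'E'
from h import *
z=np.load("w1.npz");T=z["T"]
f=lambda a:onz("wrist",np.array(a,float)/5.4545+[204.6,94.6],.144,T)[:,:2]
p=f([[226,543],[348,219],[170,527],[280,566],[298,207],[402,240]]);print(p.round(4))
for a,b in((0,1),(2,3),(4,5)):
    v=p[b]-p[a];print(np.linalg.norm(v),np.degrees(np.arctan2(v[1],v[0])),(p[a]+p[b])/2)
# side check: light cap-top disc, depth
zs=np.load("side.npz");d=zs["d"]
uv=np.array([[251.5,139.5]]);o,r=rays("side",uv);print("side z",onz("side",uv,.146), o+r*d[139,251])
print("wrist depth",(lambda o,r:o+r/1*0)(*rays("wrist",[[256.7,165.5]],T)), z["d"][165,257])
o,r=rays("wrist",[[256.7,165.5]],T);c=T@viewer.camera_info("wrist")["hand_eye"]
print(o+r*z["d"][165,257]/(r@c[:3,2]))
# tray from scene2
im=np.load("scene2.npz")["im"];hsv=cv2.cvtColor(im,cv2.COLOR_RGB2HSV);m=cv2.inRange(hsv,(3,90,40),(18,220,200))
k,l,s,ce=cv2.connectedComponentsWithStats(m);i=l[290,310]
q=cv2.approxPolyDP(cv2.convexHull(cv2.findNonZero((l==i).astype(np.uint8))),8,True)[:,0];print(q.tolist(),onz("scene",q,.015).round(3))
for a in (70.5,):
  for s in(0,180):
   for da in(0,40,80):
    q=solver.inverse_kinematics([.484,.264,.20],down(np.radians(a+s+da)));print(a+s,da,None if q is None else np.round(q,2))
E
```

```text
[[0.474  0.2366]
 [0.4948 0.2929]
 [0.4644 0.2396]
 [0.4834 0.2324]
 [0.4866 0.2949]
 [0.5038 0.2894]]
0.06000970592912605 69.73199214321131 [0.48443609 0.26477205]
0.020359863501885858 -20.60886552034949 [0.47388269 0.23597145]
0.01808366503473361 -17.617025695681725 [0.49519065 0.29217851]
side z [[0.48566361 0.25843904 0.146     ]] [[0.48598113 0.26011536 0.14527702]]
wrist depth [[0.48563504 0.32507102 0.41138832]] 0.27091277
[[0.48423593 0.26491557 0.14626407]]
[[349, 261], [326, 319], [224, 276], [243, 243], [281, 236]] [[ 0.692  0.064  0.015]
 [ 0.706 -0.106  0.015]
 [ 0.454 -0.124  0.015]
 [ 0.443 -0.018  0.015]
 [ 0.515  0.049  0.015]]
70.5 0 [ 0.28  0.41  1.35 -0.    1.39 -0.95]
70.5 40 [ 0.28  0.41  1.35  0.    1.39 -1.64]
70.5 80 [ 0.28  0.41  1.35 -0.    1.39 -2.34]
250.5 0 [ 0.28  0.41  1.35 -0.    1.39  2.2 ]
250.5 40 [ 0.28  0.41  1.35 -0.    1.39  1.5 ]
250.5 80 [ 0.28  0.41  1.35 -0.    1.39  0.8 ]
```

```bash
python3 - <<'E'
from h import *
def st(m):
    s=readout.get_state();print(m,round(s["time_s"],2),"pos",s["tool_pos"].round(4),"F",s["force"].round(1),"M",s["moment"].round(2),"op",round(s["opening"],4),"gf",round(s["gripper_force"],1),"q6",s["joint_pos"][5].round(2))
o=down(np.radians(250))
manip.movep([.4843,.2645,.20],o)
manip.line_to([.4843,.2645,.114],speed=.06);st("down")
eoat.clamp(40);manip.wait(.4);st("closed")
T=tool();im,_=viewer.capture("wrist");cv2.imwrite("pics/w2.png",im[:,:,::-1])
E
```

```text
down 4.5 pos [0.4845 0.2646 0.1143] F [-0.1  0.   0.4] M [ 0.02 -0.01 -0.04] op 0.0855 gf 0.0 q6 2.21
closed 5.33 pos [0.4848 0.2646 0.1156] F [-2.7 -1.  11.5] M [-0.26  0.48 -0.  ] op 0.0507 gf 42.2 q6 2.21
```

View pics/w2.png

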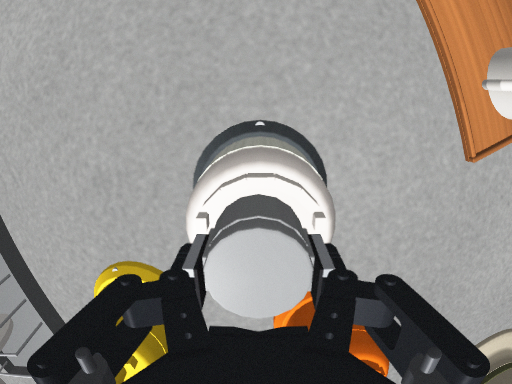

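The cap is held on both tabs, with the pads squarely either side of it (left at (200,270), right at (315,270)) and an opening of 51 mm, so the tabs are fully in. Now I turn it.

```bash
python3 - <<'E'
from h import *
def st(m):
    s=readout.get_state();print(m,round(s["time_s"],2),"pos",s["tool_pos"].round(4),"F",s["force"].round(1),"M",s["moment"].round(2),"op",round(s["opening"],4),"gf",round(s["gripper_force"],1),"q6",s["joint_pos"][5].round(2))
q0=np.array(readout.get_state()["joint_pos"])
q0=solver.inverse_kinematics([.4843,.2645,.1145],down(np.radians(250)))
for a in range(10,81,10):
    q=q0.copy();q[5]-=np.radians(a);manip.goto_joints(q);st(a)
    s=readout.get_state()
    if abs(s["moment"][2])>4 or s["opening"]<.048: print("stop");break
E
```

```text
10 5.67 pos [0.4848 0.2647 0.1157] F [-0.8  0.3  7.5] M [-0.05  0.18  0.02] op 0.0502 gf 41.4 q6 2.03
20 5.97 pos [0.4849 0.2648 0.1157] F [0.4 0.2 6.1] M [-0.02  0.09  0.05] op 0.0506 gf 41.3 q6 1.86
30 6.26 pos [0.4849 0.2647 0.1157] F [-1.2 -0.   7. ] M [-0.02  0.12  0.05] op 0.0505 gf 41.3 q6 1.68
40 6.55 pos [0.485  0.2647 0.1157] F [-0.2  0.1  7.8] M [-0.05  0.13  0.04] op 0.0502 gf 41.3 q6 1.51
50 6.84 pos [0.4849 0.2647 0.1157] F [-0.2 -0.5  8.5] M [-0.08  0.2   0.05] op 0.05 gf 41.3 q6 1.33
60 7.13 pos [0.4848 0.2646 0.1157] F [-1.3 -0.2  8.5] M [-0.18  0.28  0.08] op 0.0502 gf 41.4 q6 1.16
70 7.42 pos [0.4847 0.2646 0.1157] F [-1.4 -0.8  7.3] M [-0.23  0.16  0.05] op 0.0505 gf 41.4 q6 0.98
80 7.72 pos [0.4848 0.2645 0.1157] F [-1.7 -2.   8.6] M [-0.27  0.25  0.08] op 0.0505 gf 41.5 q6 0.81
```

```bash
python3 - <<'E'
from h import *
im,_=viewer.capture("wrist");cv2.imwrite("pics/w3.png",cv2.resize(im[100:340,150:370],None,fx=2.5,fy=2.5,interpolation=cv2.INTER_CUBIC)[:,:,::-1])
E
```

```text
(no output)
```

View pics/w3.png

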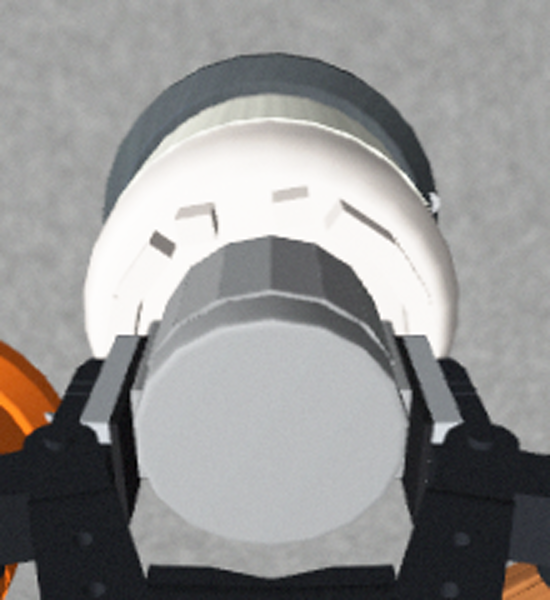

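The collar notch now faces the camera at (240,205) and is empty, and the grey tabs are still between the pads, so the cap turned with the fingers. Now I lift it and carry it to above the tray.

```bash
python3 - <<'E'
from h import *
def st(m):
    s=readout.get_state();print(m,round(s["time_s"],2),"pos",s["tool_pos"].round(4),"F",s["force"].round(1),"op",round(s["opening"],4),"gf",round(s["gripper_force"],1))
    return s
for z in(.125,.14,.165):
    manip.line_to([.4843,.2645,z],speed=.04);s=st(z)
    if s["force"][2]<-15: raise SystemExit("stuck")
manip.line_to([.4843,.2645,.23],speed=.1)
manip.movep([.633,-.026,.15],down(np.radians(275)));manip.wait(.3);st("over tray")
im,_=viewer.capture("side");cv2.imwrite("pics/s3.png",im[:,:,::-1])
E
```

```text
0.125 8.18 pos [0.4843 0.2645 0.1251] F [ 0.5  0.5 -1.1] op 0.0506 gf 41.8
0.14 8.7 pos [0.4843 0.2645 0.1401] F [-0.2 -0.4 -1.1] op 0.0502 gf 41.8
0.165 9.47 pos [0.4842 0.2645 0.1648] F [-0.4 -0.7 -1.6] op 0.0501 gf 41.8
over tray 11.84 pos [ 0.633  -0.0253  0.1503] F [ 0.  -0.3 -1.7] op 0.0503 gf 41.8
```

View pics/s3.png

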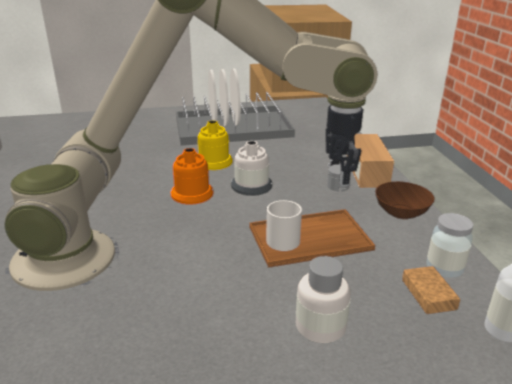

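The side view shows the cap in the fingers at (340,178), the neck bare at (252,150), and the mug and plain tub where they were. I'll lower it until it touches.

```bash
python3 - <<'E'
from h import *
def st(m):
    s=readout.get_state();print(m,round(s["time_s"],2),"pos",s["tool_pos"].round(4),"F",s["force"].round(1),"op",round(s["opening"],4),"gf",round(s["gripper_force"],1))
    return s
p=[.633,-.026]
manip.line_to([*p,.035],speed=.1)
manip.line_to([*p,.024],speed=.03);st("near")
z=.024
while z>.015:
    z-=.001;manip.line_to([*p,z],speed=.02);manip.wait(.05)
    s=st(z)
    if s["force"][2]>3: break
eoat.gripper_open();manip.wait(.3);st("open")
manip.line_to([*p,.12],speed=.1)
manip.line_to([p[0]-.04,p[1],.25],speed=.2);manip.wait(.3)
T=tool();im,d=viewer.capture("wrist");a,_=viewer.capture("side")
cv2.imwrite("pics/f.png",np.vstack([im[60:345],a[100:385]])[:,:,::-1]);st("end")
E
```

```text
near 13.71 pos [ 0.633  -0.026   0.0239] F [-0.4 -0.4 -0.1] op 0.0501 gf 41.8
0.023 14.01 pos [ 0.633  -0.026   0.0231] F [ 0.1 -0.4 -0.9] op 0.0502 gf 41.8
0.022 14.31 pos [ 0.633 -0.026  0.022] F [ 0.5  0.  -0.6] op 0.05 gf 41.8
0.020999999999999998 14.61 pos [ 0.633 -0.026  0.021] F [-0.6  0.6  0.3] op 0.0503 gf 41.8
0.019999999999999997 14.91 pos [ 0.633 -0.026  0.02 ] F [ 0.5  0.3 -0.9] op 0.0502 gf 41.8
0.018999999999999996 15.21 pos [ 0.6331 -0.026   0.0197] F [-2.2  0.5  4.8] op 0.0503 gf 43.0
open 15.96 pos [ 0.633 -0.026  0.019] F [ 0.6 -0.9 -0.4] op 0.085 gf 0.0
end 18.35 pos [ 0.593  -0.026   0.2496] F [-0.9  0.7 -0.4] op 0.0859 gf 0.0
```

View pics/f.png

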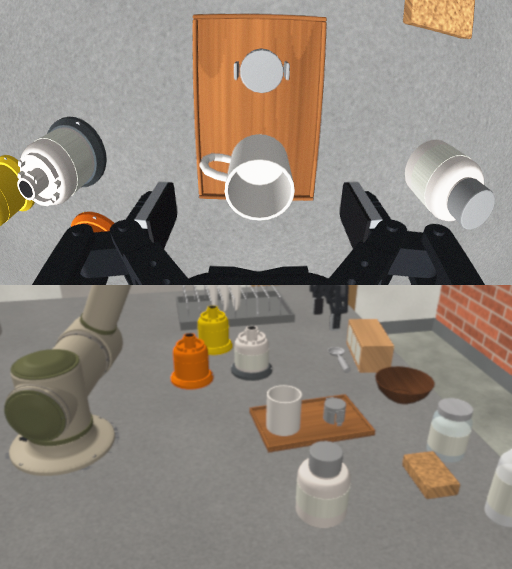

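The cap stands upright inside the tray (wrist view (261,70), side view (335,410)) with both tabs sprung back out, and the mug and plain tub have not moved. I'll hand the job in.

```bash
python3 -c "
from workcell import workorder
print(workorder.hand_in())"
```

```text
the job is handed in; nothing more can be done
None
```

The tub is open and its cap stands upright in the tray with both tabs sprung back out and the arm clear; the mug and plain tub weren't touched, and I handed the job in at about 18 s on the robot's clock (no verdict was returned).

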